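Pack the bottle carrier and raise its handle

TASK

Pack the white jar with the wide lid, the square bottle and the aluminium block into the grey carrier, all three upright in one row and flat on its floor; set each one down, do not drop it. When all three are in, swing the carrier's handle from where it lies up until it stands fully upright in its catches, and let go. Leave everything else on the bench where it is.

Things in the scene. Friction and masses are not known exactly. Their poses are not given: they have to be found in the camera images.
- carrier: The bottle carrier: a fixed grey metal open box, outside 80 mm (its x) by 186 mm (its y), 45 mm high; walls and floor 5 mm thick, so inside 70 mm by 176 mm and 40 mm deep. Origin: centre of its underside, on the bench; z up, y along its length. A steel handle is pivoted on its two ends (y = +-102 mm, pivot 30 mm above the bench, x = 0).
- carrier_in (a point): Centre of the carrier's inner floor (5 mm above the bench); axes as the carrier's.
- handle (a joint): The carrier's swinging handle, a U: two arms outside the ends and a bar along the carrier's y, 102 mm from the pivot axis. In rad: 0 = fully up, arms upright in the catches on the carrier's ends (bar 132 mm above the bench, over the carrier's middle line); grows as it swings down towards the carrier's -x side, to 1.62 (bar just above the bench). Friction keeps it where it is left.
- handle_grip (a point): Centre of the handle bar, in the middle of its black round grip sleeve, 18 mm in diameter and 100 mm long, along the carrier's y (the rest of the bar is 10 mm thick steel). Its axes turn with the handle.
- jar: Round white plastic jar with a wide black lid, 62 mm in diameter, 105 mm tall with its lid (straight body up to 82 mm, lid 58 mm in diameter from 87 mm up). About 0.3 kg. Origin: centre of its underside; z up.
- bottle: Square white plastic bottle, 58 x 58 mm, straight up to 82 mm, then a shoulder and a black cap 36 mm in diameter; 105 mm tall in all. About 0.3 kg. Origin: centre of its underside; z up, x and y square to its sides.
- block: Plain aluminium thermometer block with bores in its top, 62 mm (its x) by 44 mm (its y), 95 mm tall. About 0.45 kg. Origin: centre of its underside; z up. It fits beside the other two only with its 62 mm side across the carrier.
- beaker: Bystander: glass beaker, 76 mm in diameter, 100 mm tall. Origin: centre of its underside.
- flask: Bystander: conical glass flask, 84 mm in diameter, 130 mm tall. Origin: centre of its underside.
- washbottle: Bystander: tall round white bottle, 64 mm in diameter, 190 mm tall. Origin: centre of its underside.
- dish: Bystander: white ceramic dish, 80 mm in diameter, 35 mm tall. Origin: centre of its underside.
- wrench: Bystander: steel wrench, 170 mm long, lying flat along its x. Origin: centre of its underside.
- collar: Bystander: small brass collar, 30 mm in diameter, 14 mm tall, lying among the things to be packed. Origin: centre of its underside.
- meter: Bystander: black handheld thermometer, 150 (its x) by 75 mm, 28 mm thick, lying on its back. Origin: centre of its underside.
Mind the look-alikes: they are no part of the job. What is meant by the carrier is not blue, and is the larger of those in its own colour.

How it is judged:
On the way, in this order (a step that is already met when the one before it is completed fails the run):
1. jar, bottle and block all stand in the carrier, flat on its floor, while the handle is still down (x of jar in the frame of carrier_in between -0.035 and 0.035 m and y of jar in the frame of carrier_in between -0.088 and 0.088 m and z of jar in the frame of carrier_in between -0.004 and 0.006 m and angle between each of jar, bottle, block's own z axis and vertical below 0.1 rad and x of bottle in the frame of carrier_in between -0.035 and 0.035 m and y of bottle in the frame of carrier_in between -0.088 and 0.088 m and z of bottle in the frame of carrier_in between -0.004 and 0.006 m and x of block in the frame of carrier_in between -0.035 and 0.035 m and y of block in the frame of carrier_in between -0.088 and 0.088 m and z of block in the frame of carrier_in between -0.004 and 0.006 m and value of joint handle above 0.6 rad), for 0.2 s.
2. the handle is swung fully up into its catches, the three things still in place (x of jar in the frame of carrier_in between -0.035 and 0.035 m and y of jar in the frame of carrier_in between -0.088 and 0.088 m and z of jar in the frame of carrier_in between -0.004 and 0.006 m and angle between each of jar, bottle, block's own z axis and vertical below 0.1 rad and x of bottle in the frame of carrier_in between -0.035 and 0.035 m and y of bottle in the frame of carrier_in between -0.088 and 0.088 m and z of bottle in the frame of carrier_in between -0.004 and 0.006 m and x of block in the frame of carrier_in between -0.035 and 0.035 m and y of block in the frame of carrier_in between -0.088 and 0.088 m and z of block in the frame of carrier_in between -0.004 and 0.006 m and value of joint handle below 0.08 rad), for 0.2 s.
At the end, for the whole second after the job is handed in: Jar, bottle and block all stand inside the carrier, underside within 6 mm of its floor and tilted less than 0.1 rad, at rest (under 20 mm/s); the handle is within 0.08 rad of fully up and at rest (all of step 2 and linear speed of each of jar, bottle, block below 0.02 m/s and velocity of joint handle between -0.1 and 0.1 rad/s); the robot touches nothing.
It fails at once if a bystander (beaker, flask, tall bottle, dish, wrench, collar or thermometer) is displaced by more than 30 mm (distance of any of beaker, flask, washbottle, dish, wrench, collar, meter from where it was at the start of the episode above 0.03 m).
It fails at once if jar, bottle or block is dropped (faster than 0.8 m/s while the fingers do not hold it) ((linear speed of jar above 0.8 m/s and contact force between the fingers and jar below 0.1 N) or (linear speed of bottle above 0.8 m/s and contact force between the fingers and bottle below 0.1 N) or (linear speed of block above 0.8 m/s and contact force between the fingers and block below 0.1 N)).
It also fails if it takes over 72 s, if anything falls off the work surface, if the arm or the gripper's body presses on something with over 40 N, if the wrist force passes 120 N, or if a joint passes its speed limit or range.

ROBOT

A 7-joint arm with a two-finger parallel gripper is mounted at the origin on the work surface. World frame = base frame: x ahead of the robot, y to its left, z up, the work surface at z = 0. Lengths are in m, angles in rad, forces in N, time in s.
With the tool pointing down it reaches from about 0.4 to 0.875 m from the base axis. Payload 19.3 kg.
Tool frame: the origin (TCP) lies midway between the tips of the shut fingers; the grasp point (between the pads) lies bot.tcp_to_grasp behind it (bot.tcp_to_grasp is the distance from the TCP to the grasp point, in m); z points along the fingers, y is the line along which they close (so a half turn about z gives the same grasp; the last joint's range is limited). The gripper opens to 85 mm and grips with 20 to 120 N. Pads are 22 mm wide; open, the fingers measure 114 mm over their backs; the gripper's body (76 mm by 85 mm) begins 54 mm behind the grasp point. The pads swing forward as they close: fully open they stand 13 mm farther back than shut.
Start: joints at [1.217, 0.521, -0.036, 1.599, 0.021, 1.021, -0.113], TCP at [0.175, -0.6, 0.231] pointing down, gripper open.
Joint ranges: [-2.91, 2.91], [-0.3, 2.13], [-1.5, 1.42], [0.17, 2.43], [-1.26, 4.41], [0.16, 1.93], [-2.52, 2.52]. Speed limits (rad/s): [1.89, 1.89, 2.39, 2.39, 3.01, 3.01, 3.01].

INTERFACE

Orientations are given as [roll, pitch, yaw] about the fixed x, y, z axes, in that order (R = Rz(yaw) Ry(pitch) Rx(roll)).
In Python, from workcell import observe, imaging, bot gives the robot as it stands.
- The arm moves only by the tool send_rows, never from a script. Its argument "plan" is text: rows parted by semicolons, each of 7 numbers parted by spaces: the shift along the tool's x, y, z in m, then the turn, a rotation vector about the tool's x, y, z in degrees, then the finger opening in m, from 0 to 0.0854. In form: dx dy dz rx ry rz claw; .... A call has 1 to 10 rows; each row is the pose to reach, as a shift and turn from the pose commanded when the call began, along the tool's axes at that moment; what a row does not reach only later rows make up. A row lasts 1/12 s, in which the tool goes at most 41.7 mm and 7.16 degrees, less where a joint would pass 70% of its speed; a pose out of reach is approached as far as the arm can. A call with a gripper value outside its range is refused whole. The fingers move at their own pace and stop on an object; "grip_force" is the grip in N (left out, the last holds). Time passes only in rows, so rows that repeat a pose let the fingers close. It gives the time, the measured TCP pose, the force, the opening and the grip force at its end, in the units of the state.
- observe(): the state, without advancing time (a new reading comes with each control period).
- imaging.grab_frame(name): name is "scene" or "top" or "wrist"; returns a dict with "color" (384x512x3 uint8, red, green, blue), "fx", "fy", "cx", "cy" (pixels), "eye" and "orientation" of the camera in the world; the wrist camera has in their place "tool_from_camera" (4x4, takes a point from camera to tool coordinates, whose origin is the TCP and whose axes are the flange's). Camera axes: x right, y down, z forward; pixel columns grow to the right and rows downward; lengths in m; the calibration is good to about 2 mm. A picture is of the moment at which its call begins: read the wrist's pose just before it. There is no depth.
- bot.job_done(): hands the job in; it is judged then, once.
The state is a dict: "clock": time; "qpos": joint angles; "qd": joint speeds; "joint_efforts": joint torques, N m; "position": TCP position; "tool_rot": TCP orientation; "force": force on the tool from outside, world axes, zero at the start; "moment": the same for the moment, N m; "grip_width": finger opening in m; "finger_force": force on a finger pad.
Only numpy, scipy, OpenCV 4.12 (cv2) and the standard library are available. Lean on these libraries where they do the work, as an engineer would, in place of code of your own. Each camera call takes 0.05 s, during which the arm holds its last target. There are 200 camera calls.

## Working session

There is one attempt and no reset: what is moved stays moved. The work goes in short steps, Python scripts to look and compute and a tool call to move; the robot and the scene stay as the last step left them, time stands still between calls to the robot, and variables do not carry over. Pictures are saved under pics/ and viewed, at most 10 in all, crops included, and the job is handed in when it is done.

Besides the shell and the picture viewer there is one more tool, called after ">>>" as name(argument=value, ...), one argument or row to a line, values as JSON. send_rows: Moves the arm, as the interface text tells. Its arguments: {"type":"object","properties":{"plan":{"type":"string"},"grip_force":{"type":"number"}},"required":["plan"]}

```bash
mkdir -p pics; ls; python3 - <<'E'
from workcell import observe, imaging, bot
import cv2, numpy as np
s=observe(); print(s['clock'],s['position'],s['tool_rot'],bot.tcp_to_grasp)
for n in ('top','scene'):
    f=imaging.grab_frame(n); print(n,f['fx'],f['fy'],f['cx'],f['cy'],f['eye'],f['orientation'])
    cv2.imwrite(f'pics/{n}0.png',cv2.resize(f['color'][...,::-1],(800,600),interpolation=cv2.INTER_CUBIC))
E
```

```text
pics
0.0 [ 0.17485185 -0.59967429  0.23070921] [-3.14039228e+00  8.84401769e-05  2.83741880e-01] 0.0187
top 365.84717836268135 365.84717836268135 254.80845446167422 188.26043754312292 [0.40240601 0.02747124 1.15188492] [-2.98329771  0.01016598 -1.57413739]
scene 360.5638182800566 360.5638182800566 253.98489316324802 191.90828668339316 [0.98107812 0.63120147 0.92933304] [-2.40148413 -0.01243728  2.52147257]
```

View pics/top0.png

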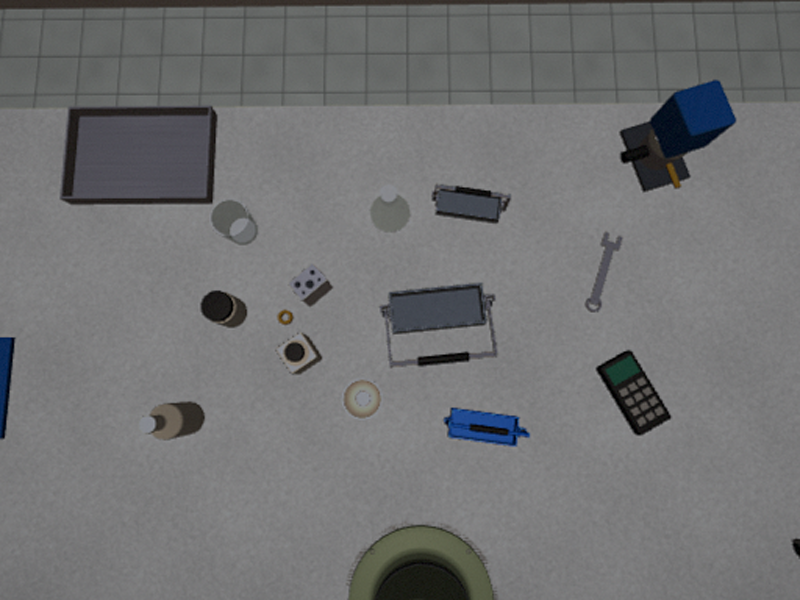

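View pics/scene0.png

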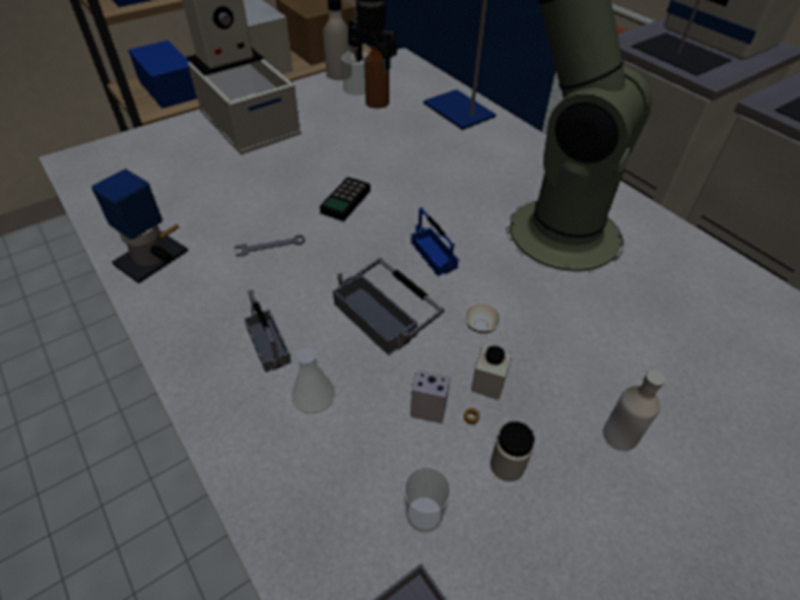

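Top picture:
- **Carriers:** large grey at (438,308), small grey at (471,203) and blue at (484,427). The large grey one fits ("not blue, larger of its colour"), and its handle lies towards the robot.
- **Jar:** wide-lidded, at (219,307). The washbottle at (165,420) is the look-alike.
- **Bottle:** square, at (297,352).
- **Block:** with bores, at (309,283).
- **Collar:** between them at (285,317).

I'll confirm these in one enlarged crop.

```bash
cat > h.py <<'E'
import numpy as np, cv2
from scipy.spatial.transform import Rotation as R
from workcell import observe, imaging, bot
def cam(name):
    f=imaging.grab_frame(name); return f
def px2w(f,u,v,z):
    d=R.from_euler('xyz',f['orientation']).apply([(u-f['cx'])/f['fx'],(v-f['cy'])/f['fy'],1])
    e=np.array(f['eye']); return e+d*(z-e[2])/d[2]
def w2px(f,p):
    c=R.from_euler('xyz',f['orientation']).inv().apply(np.array(p)-f['eye'])
    return np.array([f['fx']*c[0]/c[2]+f['cx'],f['fy']*c[1]/c[2]+f['cy']])
def wristcam():
    s=observe(); f=imaging.grab_frame('wrist')
    T=np.eye(4); T[:3,:3]=R.from_euler('xyz',s['tool_rot']).as_matrix(); T[:3,3]=s['position']
    M=T@np.array(f['tool_from_camera']); f['eye']=M[:3,3]; f['orientation']=R.from_matrix(M[:3,:3]).as_euler('xyz'); return f
E
python3 - <<'E'
from h import *
f=cam('top'); print(f['orientation'])
im=f['color'][...,::-1][165:265,120:320]
im=cv2.convertScaleAbs(im,alpha=1.8)
cv2.imwrite('pics/crop.png',cv2.resize(im,(800,400),interpolation=cv2.INTER_CUBIC))
E
```

```text
[-2.98329771  0.01016598 -1.57413739]
```

View pics/crop.png

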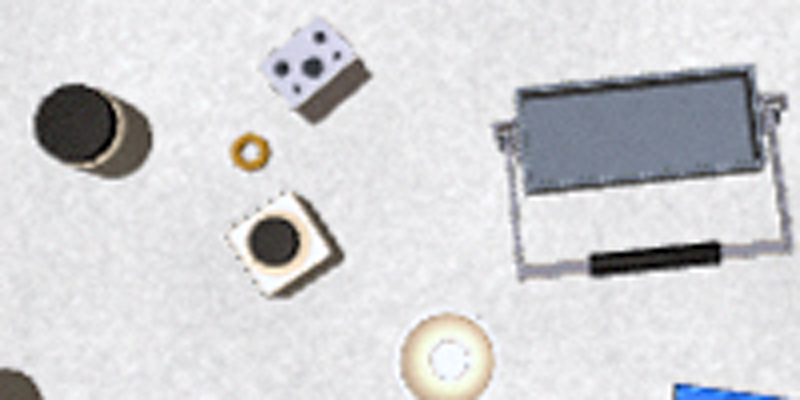

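```bash
python3 - <<'E'
from h import *
f=cam('top')
def P(x,y,z): return px2w(f,120+(x+.5)/4-.5,165+(y+.5)/4-.5,z)[:2]
np.set_printoptions(precision=4,suppress=True)
print('jar',P(76,125,.105))
b=np.array([P(*p,.095) for p in [(320,15),(259,68),(306,112),(359,58)]]); print('block',b.mean(0),[np.linalg.norm(b[i]-b[i-1]) for i in range(4)],[np.degrees(np.arctan2(*(b[i]-b[i-1])[::-1])) for i in range(4)])
b=np.array([P(*p,.082) for p in [(291,192),(226,238),(272,296),(332,250)]]); print('bottle',P(274,241,.105),b.mean(0),[np.linalg.norm(b[i]-b[i-1]) for i in range(4)],[np.degrees(np.arctan2(*(b[i]-b[i-1])[::-1])) for i in range(4)])
b=np.array([P(*p,.045) for p in [(518,88),(755,66),(765,170),(528,192)]]); print('carrier',b.mean(0),[np.linalg.norm(b[i]-b[i-1]) for i in range(4)],[np.degrees(np.arctan2(*(b[i]-b[i-1])[::-1])) for i in range(4)])
print('collar',P(251,152,.014),'grip',P(655,258,.03),'dish',P(448,358,.035))
b=np.array([P(591,266,.03),P(720,250,.03)]);print(b, 'beaker',px2w(f,236/1.5625,228/1.5625,.05)[:2],'flask',px2w(f,390/1.5625,208/1.5625,.03)[:2])
E
```

```text
jar [0.5489 0.3743]
block [0.5954 0.2064] [np.float64(0.04378377730791673), np.float64(0.059229854957153084), np.float64(0.04824139899908669), np.float64(0.055239261121242035)] [np.float64(42.151322599232195), np.float64(131.89145016831995), np.float64(-132.930565320952), np.float64(-43.684306697741896)]
bottle [0.4646 0.2285] [0.4638 0.2283] [np.float64(0.05257788483981592), np.float64(0.057521048345383095), np.float64(0.05459663386774913), np.float64(0.05423349803729957)] [np.float64(36.057090959608054), np.float64(125.58787961476247), np.float64(-140.4724537162621), np.float64(-52.413414490693135)]
carrier [ 0.5524 -0.0386] [np.float64(0.08027877112325058), np.float64(0.18260541678904624), np.float64(0.08035342432683444), np.float64(0.18054152545057323)] [np.float64(5.368089687025629), np.float64(-84.91218978574386), np.float64(-176.10391626771843), np.float64(95.06932965678978)]
collar [0.5396 0.2658] grip [ 0.4549 -0.0484] dish [0.3805 0.1086]
[[ 0.4491  0.0004]
 [ 0.4608 -0.098 ]] beaker [0.7136 0.3611] flask [0.7593 0.0543]
```

The crop confirms the grey large carrier, lidded jar at (76,125), bottle at (274,241) and block at (310,65), with the handle grip at (655,258). All sizes match. I'll go above the carrier next, which is on the way, and look from there.

```bash
cat >> h.py <<'E'
def go(x,y,z,yaw):
    "shift in tool axes and turn (deg) to reach world pose, tool down"
    s=observe(); r=R.from_euler('xyz',s['tool_rot'])
    d=r.inv().apply(np.array([x,y,z])-s['position'])
    rv=(r.inv()*R.from_euler('xyz',[180,0,yaw],degrees=True)).as_rotvec(degrees=True)
    print('shift',np.round(d,4),'turn',np.round(rv,2))
E
python3 - <<'E'
from h import *
f=imaging.grab_frame('wrist'); print(f['fx'],f['cx'],f['cy'],np.round(f['tool_from_camera'],4))
go(.53,-.04,.30,95)
E
```

```text
345.4103809915551 255.99222666602842 196.07684389205576 [[-5.000e-04 -9.528e-01 -3.037e-01  7.870e-02]
 [ 1.000e+00 -4.000e-04 -3.000e-04  6.000e-04]
 [ 1.000e-04 -3.037e-01  9.528e-01 -1.405e-01]
 [ 0.000e+00  0.000e+00  0.000e+00  1.000e+00]]
shift [ 0.4976 -0.438  -0.0688] turn [-3.000e-02 -2.000e-02 -7.874e+01]
```

>>> send_rows(
  plan="0.498 -0.438 -0.069 0 0 -78.7 0.085;0.498 -0.438 -0.069 0 0 -78.7 0.085;0.498 -0.438 -0.069 0 0 -78.7 0.085;0.498 -0.438 -0.069 0 0 -78.7 0.085;0.498 -0.438 -0.069 0 0 -78.7 0.085;0.498 -0.438 -0.069 0 0 -78.7 0.085;0.498 -0.438 -0.069 0 0 -78.7 0.085;0.498 -0.438 -0.069 0 0 -78.7 0.085;0.498 -0.438 -0.069 0 0 -78.7 0.085;0.498 -0.438 -0.069 0 0 -78.7 0.085",
  grip_force=50,
)

```text
clock: 1.08
position: [0.3977, -0.2483, 0.2749]
tool_rot: [3.141, 0.001, 1.54]
force: [1.0, -2.0, 0.2]
grip_width: 0.0848
finger_force: 0.0
```

```bash
python3 - <<'E'
from h import *
s=observe();print(s['clock'],s['position'],s['tool_rot'],s['qpos'],s['force'],s['grip_width'])
go(.53,-.04,.28,95)
E
```

```text
1.0833 [ 0.39768629 -0.24834773  0.27488199] [3.14128293e+00 5.95856012e-04 1.53966880e+00] [ 0.82505573  0.24720288 -0.46977758  1.9234054   0.13253795  1.00036721
  0.26468461] [ 1.02834242 -2.02516077  0.2109287 ] 0.08476710729568523
shift [ 0.2124  0.1258 -0.0052] turn [ 0.02  0.04 -6.78]
```

>>> send_rows(
  plan="0.212 0.126 -0.005 0 0 -6.8 0.085;0.212 0.126 -0.005 0 0 -6.8 0.085;0.212 0.126 -0.005 0 0 -6.8 0.085;0.212 0.126 -0.005 0 0 -6.8 0.085;0.212 0.126 -0.005 0 0 -6.8 0.085;0.212 0.126 -0.005 0 0 -6.8 0.085;0.212 0.126 -0.005 0 0 -6.8 0.085;0.212 0.126 -0.005 0 0 -6.8 0.085;0.212 0.126 -0.005 0 0 -6.8 0.085",
)

```text
clock: 1.83
position: [0.5306, -0.0433, 0.2791]
tool_rot: [-3.141, 0.0, 1.652]
force: [-0.9, -0.7, -0.3]
grip_width: 0.0849
finger_force: 0.0
```

```bash
python3 - <<'E'
from h import *
f=wristcam(); s=observe(); print(s['clock'],s['position'],s['tool_rot'],s['qd'].max() if hasattr(s['qd'],'max') else max(s['qd']))
im=cv2.convertScaleAbs(f['color'][...,::-1],alpha=1.8)
cv2.imwrite('pics/w1.png',cv2.resize(im,(800,600),interpolation=cv2.INTER_CUBIC))
import pickle; pickle.dump(f,open('w1.pkl','wb'))
E
```

```text
1.8833 [ 0.53044214 -0.04393288  0.2792848 ] [-3.14109298e+00  4.82941066e-04  1.65134954e+00] 0.01495376967554258
```

View pics/w1.png

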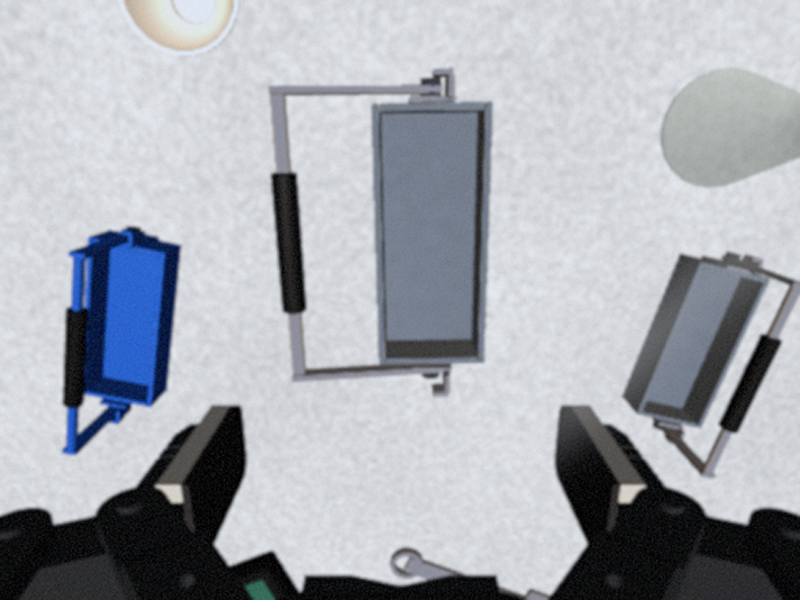

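Wrist view: the carrier rim corners are (373,104), (492,101), (484,361) and (379,363). The black grip sleeve runs from (285,174) to (293,311), and the handle lies down.

```bash
python3 - <<'E'
from h import *
import pickle; f=pickle.load(open('w1.pkl','rb'))
np.set_printoptions(precision=4,suppress=True)
def P(x,y,z): return px2w(f,(x+.5)/1.5625-.5,(y+.5)/1.5625-.5,z)[:2]
b=np.array([P(*p,.045) for p in [(373,104),(492,101),(484,361),(379,363)]]); print(b,'carrier',b.mean(0),[np.linalg.norm(b[i]-b[i-1]) for i in range(4)],[np.degrees(np.arctan2(*(b[i]-b[i-1])[::-1])) for i in range(4)])
g=np.array([P(285,174,.027),P(293,311,.027)]);print(g,g.mean(0),np.linalg.norm(g[0]-g[1]),np.degrees(np.arctan2(*(g[0]-g[1])[::-1])))
go(.465,.17,.25,127)
E
```

```text
[[ 0.506   0.0513]
 [ 0.5829  0.0594]
 [ 0.6012 -0.1229]
 [ 0.5225 -0.1309]] carrier [ 0.5532 -0.0358] [np.float64(0.18299618172015045), np.float64(0.07734559219159129), np.float64(0.18320063446407822), np.float64(0.07907802897661868)] [np.float64(95.1878036033749), np.float64(6.0046504946604), np.float64(-84.26953720384391), np.float64(-174.1554398614252)]
[[ 0.446   0.0007]
 [ 0.4538 -0.1011]] [ 0.4499 -0.0502] 0.10209682093530534 94.3675365366874
shift [ 0.2185 -0.048   0.0292] turn [ -0.04   0.02 -32.38]
```

>>> send_rows(
  plan="0.208 0.0 0.03 0 0 -32.4 0.085;0.208 0.0 0.03 0 0 -32.4 0.085;0.208 0.0 0.03 0 0 -32.4 0.085;0.208 0.0 0.03 0 0 -32.4 0.085;0.208 0.0 0.03 0 0 -32.4 0.085;0.208 0.0 0.03 0 0 -32.4 0.085;0.208 0.0 0.03 0 0 -32.4 0.085;0.208 0.0 0.03 0 0 -32.4 0.085",
)

```text
clock: 2.55
position: [0.5141, 0.1629, 0.2494]
tool_rot: [-3.141, 0.001, 2.216]
force: [0.0, -1.3, 0.0]
grip_width: 0.0849
finger_force: 0.0
```

```bash
python3 - <<'E'
from h import *
f=wristcam(); s=observe(); print(s['clock'],s['position'],s['tool_rot'],max(s['qd']))
im=cv2.convertScaleAbs(f['color'][...,::-1],alpha=1.6)
cv2.imwrite('pics/w2.png',cv2.resize(im,(800,600),interpolation=cv2.INTER_CUBIC))
import pickle; pickle.dump(f,open('w2.pkl','wb'))
E
```

```text
2.6 [0.51428768 0.16243315 0.24947024] [-3.14115689e+00  9.11414215e-04  2.21506027e+00] 0.010205572271057301
```

View pics/w2.png

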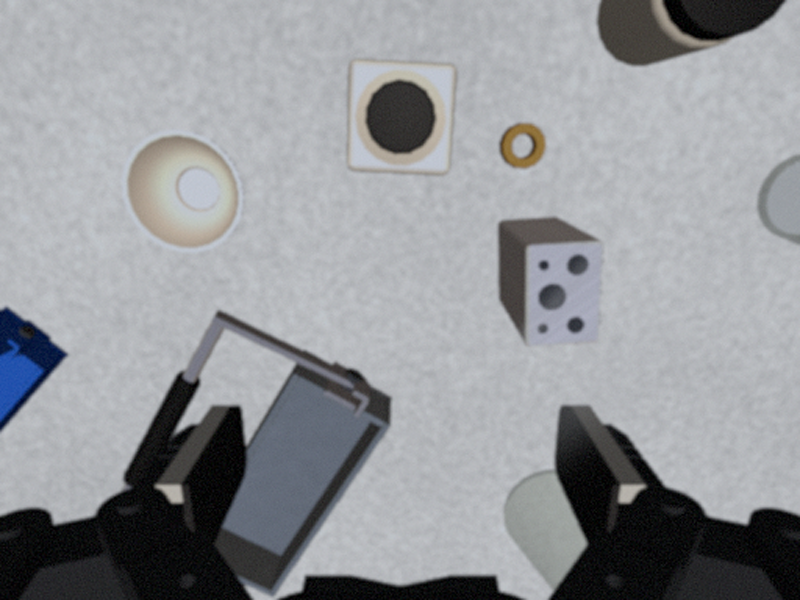

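Wrist view: the bottle's shoulder corners are (349,60), (456,65), (447,173) and (347,168). The block's top corners are (526,246), (603,241), (597,341) and (528,345). The collar is at (522,146).

```bash
python3 - <<'E'
from h import *
import pickle; f=pickle.load(open('w2.pkl','rb'))
np.set_printoptions(precision=4,suppress=True)
def P(x,y,z): return px2w(f,(x+.5)/1.5625-.5,(y+.5)/1.5625-.5,z)[:2]
def rep(n,c,z):
    b=np.array([P(*p,z) for p in c]); print(n,b.mean(0),[round(float(np.linalg.norm(b[i]-b[i-1])),4) for i in range(4)],[round(float(np.degrees(np.arctan2(*(b[i]-b[i-1])[::-1]))),1) for i in range(4)])
rep('bottle',[(349,60),(456,65),(447,173),(347,168)],.082); print('cap',P(400,117,.105))
rep('block',[(526,246),(603,241),(597,341),(528,345)],.095)
print('catch',P(350,380,.045),'rim',P(388,428,.045))
go(.466,.2265,.046,126)
E
```

```text
bottle [0.4631 0.2313] [0.0548, 0.056, 0.0551, 0.0555] [124.1, 34.5, -56.4, -145.8]
cap [0.4633 0.2313]
block [0.5949 0.2111] [0.0591, 0.0424, 0.0593, 0.0403] [132.1, 40.7, -49.9, -139.5]
catch [0.5388 0.0724] rim [0.5828 0.0578]
shift [ 0.0804 -0.      0.2034] turn [-0.02  0.05  0.91]
```

```bash
python3 - <<'E'
from h import *
go(.4632,.231,.046,124.2)
E
```

```text
shift [0.0857 0.0004 0.2034] turn [-0.02  0.05  2.71]
```

>>> send_rows(
  plan="0.04 0 0.03 0 0 2.7 0.085;0.075 0 0.06 0 0 2.7 0.085;0.0857 0.0004 0.09 0 0 2.7 0.085;0.0857 0.0004 0.125 0 0 2.7 0.085;0.0857 0.0004 0.16 0 0 2.7 0.085;0.0857 0.0004 0.19 0 0 2.7 0.085;0.0857 0.0004 0.2034 0 0 2.7 0.085;0.0857 0.0004 0.2034 0 0 2.7 0.085;0.0857 0.0004 0.2034 0 0 2.7 0.05;0.0857 0.0004 0.2034 0 0 2.7 0.05",
  grip_force=40,
)

```text
clock: 3.43
position: [0.4636, 0.2325, 0.0473]
tool_rot: [3.14, 0.001, 2.169]
force: [-0.1, 0.1, 0.2]
grip_width: 0.0635
finger_force: 0.0
```

>>> send_rows(
  plan="0 0 0 0 0 0 0.05;0 0 0 0 0 0 0.05;0 0 0 0 0 0 0.05;0 0 0 0 0 0 0.05;0 0 0 0 0 0 0.05",
)

```text
clock: 3.85
position: [0.4635, 0.2326, 0.0475]
tool_rot: [3.14, 0.001, 2.17]
force: [-1.1, -3.4, 9.2]
grip_width: 0.0573
finger_force: 43.6
```

```bash
python3 - <<'E'
from h import *
go(.5583,-.0904,.15,95.4)
E
```

```text
shift [-0.3203 -0.1036 -0.1023] turn [ 0.12  0.04 28.91]
```

>>> send_rows(
  plan="0 0 -0.03 0 0 0 0.05;-0.005 -0.001 -0.07 0 0 2 0.05;-0.03 -0.01 -0.1 0 0 6 0.05;-0.065 -0.02 -0.1023 0 0 10 0.05;-0.1 -0.033 -0.1023 0 0 15 0.05;-0.14 -0.046 -0.1023 0 0 20 0.05;-0.18 -0.06 -0.1023 0 0 25 0.05;-0.22 -0.072 -0.1023 0 0 28.9 0.05;-0.26 -0.085 -0.1023 0 0 28.9 0.05;-0.295 -0.096 -0.1023 0 0 28.9 0.05",
)

```text
clock: 4.68
position: [0.5502, -0.0678, 0.1495]
tool_rot: [3.14, 0.001, 1.665]
force: [1.7, 0.0, -3.5]
grip_width: 0.0572
finger_force: 46.8
```

```bash
python3 - <<'E'
from h import *
s=observe();print(s['grip_width'],s['finger_force'],s['force'],s['position'],s['tool_rot'])
go(.5583,-.0904,.15,95.4)
E
```

```text
0.05718848595796502 46.76713943481445 [ 1.66314049  0.04478165 -3.46426201] [ 0.55021558 -0.0677972   0.14951801] [3.14022265e+00 9.18183208e-04 1.66464938e+00]
shift [-0.0233  0.0059 -0.0005] turn [ 0.08  0.05 -0.02]
```

>>> send_rows(
  plan="-0.023 0.006 0 0 0 0 0.05;-0.023 0.006 0 0 0 0 0.05;-0.023 0.006 0 0 0 0 0.05;-0.023 0.006 0 0 0 0 0.05",
)

```text
clock: 5.02
position: [0.5579, -0.0866, 0.149]
tool_rot: [3.141, -0.0, 1.666]
force: [0.2, 0.7, -3.5]
grip_width: 0.0575
finger_force: 46.8
```

```bash
python3 - <<'E'
from h import *
f=wristcam(); s=observe(); print(s['clock'],s['position'],s['tool_rot'],max(s['qd']))
im=cv2.convertScaleAbs(f['color'][...,::-1],alpha=1.6)
cv2.imwrite('pics/w3.png',cv2.resize(im,(800,600),interpolation=cv2.INTER_CUBIC))
import pickle; pickle.dump(f,open('w3.pkl','wb'))
E
```

```text
5.0667 [ 0.55792568 -0.0861285   0.14887456] [ 3.14103024e+00 -3.50120495e-04  1.66729733e+00] 0.003686251341569612
```

View pics/w3.png

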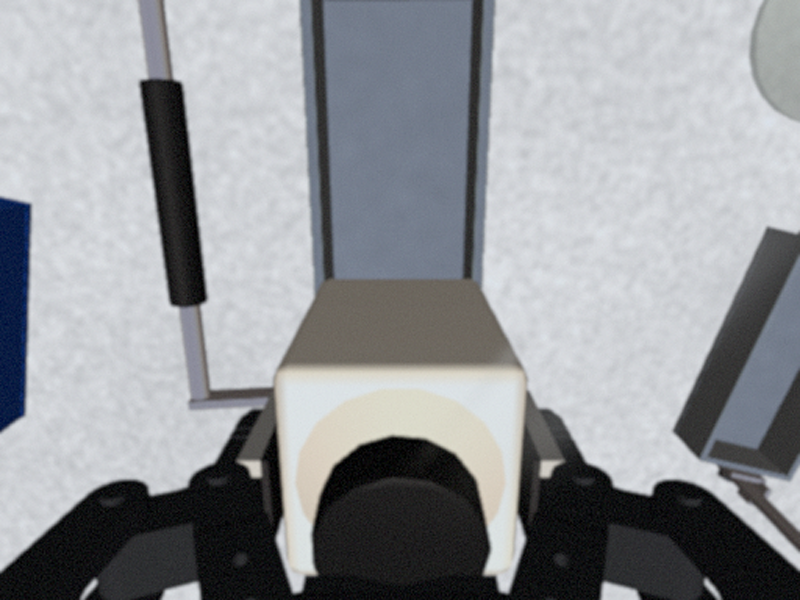

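```bash
python3 - <<'E'
from h import *
import pickle; f=pickle.load(open('w3.pkl','rb')); s=observe()
np.set_printoptions(precision=4,suppress=True)
def P(x,y,z): return px2w(f,(x+.5)/1.5625-.5,(y+.5)/1.5625-.5,z)
r=R.from_euler('xyz',s['tool_rot'])
def L(p): return r.inv().apply(p-s['position'])
zb=s['position'][2]-.0475
for q in [(400,281,zb),(400,370,zb+.082),(277,369,zb+.08),(524,369,zb+.08)]: print('bottle edge, tool frame',L(P(*q)))
a=(P(161,81,.027)+P(188,303,.027))/2; print('grip',a,'tool',L(a))
cy=np.radians(5.4); ex=np.array([np.cos(cy),np.sin(cy)]);ey=np.array([-ex[1],ex[0]])
print('arm corner',P(198,400,.027), 'rim mid',(P(302,0,.045)+P(494,0,.045))/2,(P(315,280,.045)+P(482,280,.045))/2)
go(.5583,-.0904,.0535,95.4)
E
```

```text
bottle edge, tool frame [0.0266 0.0009 0.0475]
bottle edge, tool frame [ 0.0289  0.0009 -0.0345]
bottle edge, tool frame [ 0.0282 -0.0259 -0.0325]
bottle edge, tool frame [ 0.0281  0.028  -0.0325]
grip [ 0.4471 -0.0489  0.027 ] tool [ 0.0477 -0.1068  0.1218]
arm corner [ 0.456  -0.1557  0.027 ] rim mid [0.5459 0.0418 0.045 ] [ 0.557  -0.0741  0.045 ]
shift [-0.0043 -0.0001  0.0954] turn [ 0.03 -0.02  0.13]
```

```bash
python3 - <<'E'
from h import *
go(.5588,-.0926,.0545,95.4)
E
```

```text
shift [-0.0066  0.0002  0.0944] turn [ 0.03 -0.02  0.13]
```

>>> send_rows(
  plan="-0.0066 0 0.015 0 0 0.1 0.05;-0.0066 0 0.035 0 0 0.1 0.05;-0.0066 0 0.055 0 0 0.1 0.05;-0.0066 0 0.07 0 0 0.1 0.05;-0.0066 0 0.082 0 0 0.1 0.05;-0.0066 0 0.09 0 0 0.1 0.05;-0.0066 0 0.094 0 0 0.1 0.05;-0.0066 0 0.094 0 0 0.1 0.05",
)

```text
clock: 5.73
position: [0.5586, -0.0931, 0.054]
tool_rot: [-3.141, -0.0, 1.665]
force: [-0.0, -0.7, -3.7]
grip_width: 0.0578
finger_force: 46.8
```

>>> send_rows(
  plan="0 0 0.001 0 0 0 0.05;0 0 0.002 0 0 0 0.05;0 0 0.0025 0 0 0 0.05;0 0 0.0025 0 0 0 0.05",
)

```text
clock: 6.07
position: [0.5591, -0.0936, 0.0526]
tool_rot: [3.141, 0.0, 1.665]
force: [-2.6, 1.3, 4.8]
grip_width: 0.0575
finger_force: 47.6
```

>>> send_rows(
  plan="0 0 0 0 0 0 0.085;0 0 0 0 0 0 0.085;0 0 0 0 0 0 0.085;0 0 0 0 0 0 0.085;0 0 -0.03 0 0 0 0.085;0 0 -0.07 0 0 0 0.085;0 0 -0.11 0 0 0 0.085;0 0 -0.15 0 0 0 0.085;0 0 -0.19 0 0 0 0.085;0 0 -0.2 0 0 0 0.085",
)

```text
clock: 6.9
position: [0.5606, -0.0935, 0.2578]
tool_rot: [3.135, 0.002, 1.665]
force: [0.2, -0.0, 1.2]
grip_width: 0.0849
finger_force: 0.0
```

```bash
python3 - <<'E'
from h import *
s=observe();print(s['clock'],s['position'],s['force'])
go(.534,.159,.25,40.6)
E
```

```text
6.9 [ 0.56056339 -0.09346492  0.2578176 ] [ 0.16095402 -0.04210547  1.19028727]
shift [ 0.2539 -0.0029  0.0074] turn [ 0.41 -0.1  54.77]
```

>>> send_rows(
  plan="0.254 -0.003 0.008 0 0 54.8 0.085;0.254 -0.003 0.008 0 0 54.8 0.085;0.254 -0.003 0.008 0 0 54.8 0.085;0.254 -0.003 0.008 0 0 54.8 0.085;0.254 -0.003 0.008 0 0 54.8 0.085;0.254 -0.003 0.008 0 0 54.8 0.085;0.254 -0.003 0.008 0 0 54.8 0.085;0.254 -0.003 0.008 0 0 54.8 0.085;0.254 -0.003 0.008 0 0 54.8 0.085;0.254 -0.003 0.008 0 0 54.8 0.085",
)

```text
clock: 7.73
position: [0.5319, 0.1587, 0.2437]
tool_rot: [3.141, 0.0, 0.71]
force: [-0.1, -0.2, 0.3]
grip_width: 0.0851
finger_force: 0.0
```

```bash
python3 - <<'E'
from h import *
f=wristcam(); s=observe(); print(s['clock'],s['position'],s['tool_rot'],max(s['qd']))
im=cv2.convertScaleAbs(f['color'][...,::-1],alpha=1.6)
cv2.imwrite('pics/w4.png',cv2.resize(im,(800,600),interpolation=cv2.INTER_CUBIC))
import pickle; pickle.dump(f,open('w4.pkl','wb'))
E
```

```text
7.7833 [0.5320551  0.15819751 0.24375115] [3.14107395e+00 3.29266640e-04 7.11237012e-01] 0.02015003233207669
```

View pics/w4.png

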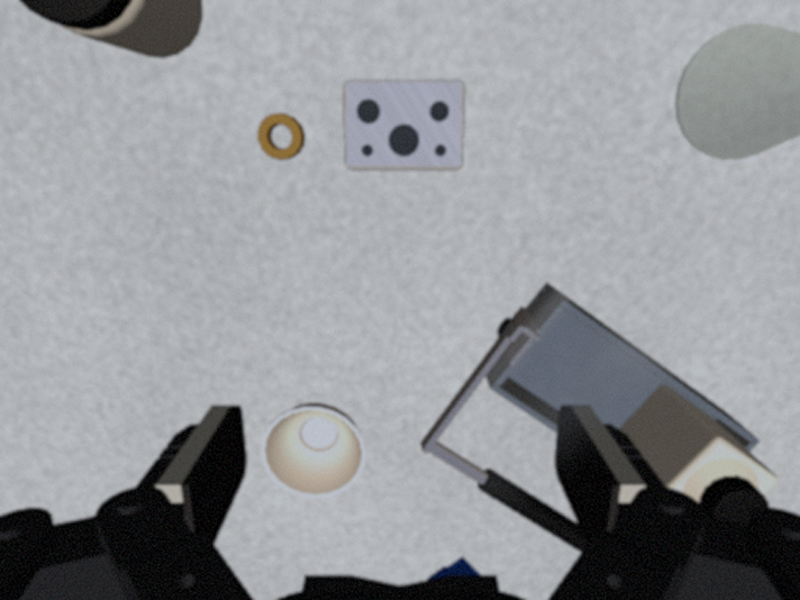

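Wrist view: the block is square to the picture, its top face spanning x 345–464 and y 80–169. The bottle stands in the carrier at the lower right.

```bash
python3 - <<'E'
from h import *
import pickle; f=pickle.load(open('w4.pkl','rb'))
np.set_printoptions(precision=4,suppress=True)
def P(x,y,z): return px2w(f,(x+.5)/1.5625-.5,(y+.5)/1.5625-.5,z)[:2]
b=np.array([P(*p,.095) for p in [(345,80),(464,80),(463,169),(346,169)]]); c=b.mean(0); print(c,[round(float(np.linalg.norm(b[i]-b[i-1])),4) for i in range(4)],[round(float(np.degrees(np.arctan2(*(b[i]-b[i-1])[::-1]))),1) for i in range(4)])
go(*c,.046,40.8)
E
```

```text
[0.5967 0.2103] [0.0428, 0.059, 0.0429, 0.0608] [39.6, -49.3, -138.0, 130.7]
shift [0.083  0.0027 0.1977] turn [ 0.03  0.02 -0.05]
```

>>> send_rows(
  plan="0.04 0.0013 0.025 0 0 0 0.085;0.075 0.0025 0.05 0 0 0 0.085;0.083 0.0027 0.085 0 0 0 0.085;0.083 0.0027 0.125 0 0 0 0.085;0.083 0.0027 0.16 0 0 0 0.085;0.083 0.0027 0.188 0 0 0 0.085;0.083 0.0027 0.1977 0 0 0 0.085;0.083 0.0027 0.1977 0 0 0 0.085;0.083 0.0027 0.1977 0 0 0 0.05;0.083 0.0027 0.1977 0 0 0 0.05",
  grip_force=50,
)

```text
clock: 8.62
position: [0.5979, 0.2111, 0.0482]
tool_rot: [3.141, -0.003, 0.708]
force: [-2.2, 2.4, 1.0]
grip_width: 0.0634
finger_force: 1.0
```

>>> send_rows(
  plan="0 0 0 0 0 0 0.05;0 0 0 0 0 0 0.05;0 0 0 0 0 0 0.05;0 0 0 0 0 0 0.05",
)

```text
clock: 8.95
position: [0.598, 0.2113, 0.0484]
tool_rot: [3.14, -0.003, 0.708]
force: [-1.8, -0.2, 9.2]
grip_width: 0.0616
finger_force: 56.3
```

```bash
python3 - <<'E'
from h import *
C=np.array([.5535,-.038]);ey=np.array([-.0941,.9956])
print(C-.002*ey, C+.054*ey)
s=observe();print(s['position'],s['tool_rot'])
go(*(C-.002*ey),.17,95.4)
E
```

```text
[ 0.5536882 -0.0399912] [0.5484186 0.0157624]
[0.59797278 0.21132035 0.04844924] [ 3.14027581 -0.00317789  0.708483  ]
shift [-0.1968  0.1622 -0.122 ] turn [  0.16  -0.13 -54.81]
```

>>> send_rows(
  plan="0 0 -0.03 0 0 0 0.05;0 0 -0.07 0 0 0 0.05;-0.01 0.008 -0.105 0 0 -5 0.05;-0.035 0.03 -0.122 0 0 -12 0.05;-0.06 0.05 -0.122 0 0 -19 0.05;-0.09 0.074 -0.122 0 0 -26 0.05;-0.12 0.1 -0.122 0 0 -33 0.05;-0.15 0.124 -0.122 0 0 -40 0.05;-0.175 0.145 -0.122 0 0 -47 0.05;-0.19 0.157 -0.122 0 0 -53 0.05",
)

```text
clock: 9.78
position: [0.5538, -0.0366, 0.1691]
tool_rot: [3.141, 0.003, 1.636]
force: [0.1, -1.2, -4.5]
grip_width: 0.0613
finger_force: 57.9
```

>>> send_rows(
  plan="-0.005 0.003 0 0 0 -1 0.05;-0.005 0.003 0 0 0 -1.6 0.05;-0.005 0.003 0 0 0 -1.6 0.05;-0.005 0.003 0 0 0 -1.6 0.05",
)

```text
clock: 10.12
position: [0.558, -0.0353, 0.1686]
tool_rot: [3.141, -0.0, 1.661]
force: [0.9, 0.6, -3.9]
grip_width: 0.0612
finger_force: 57.9
```

```bash
python3 - <<'E'
from h import *
f=wristcam(); s=observe();print(s['clock'],s['position'],s['tool_rot'],s['grip_width'],s['force'])
im=cv2.convertScaleAbs(f['color'][...,::-1],alpha=1.6)
cv2.imwrite('pics/w5.png',cv2.resize(im,(800,600),interpolation=cv2.INTER_CUBIC))
import pickle; pickle.dump(f,open('w5.pkl','wb'))
go(.5537,-.0384,.0555,95.4)
E
```

```text
10.1667 [ 0.55796538 -0.03520952  0.16849153] [ 3.14103647e+00 -2.17756490e-04  1.66175800e+00] 0.06158954236801617 [-0.34494566 -0.32411122 -3.25524434]
shift [-0.0028 -0.0046  0.113 ] turn [ 0.03 -0.01 -0.19]
```

View pics/w5.png

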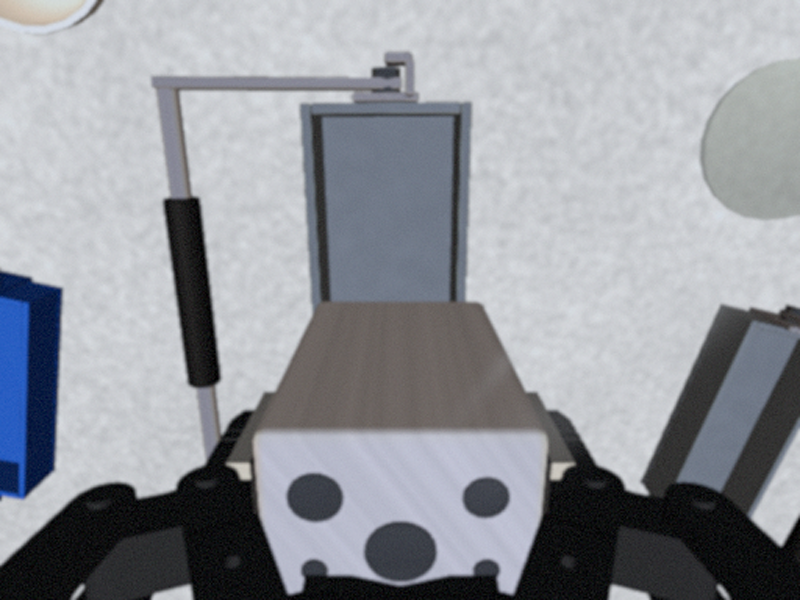

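Wrist view: the block hangs square over the carrier. The far rim's outer edge is at row 103, the floor's far end at row 116, and the block's lower front edge at row 303. I'll compute the gap.

```bash
python3 - <<'E'
from h import *
import pickle; f=pickle.load(open('w5.pkl','rb')); s=observe()
np.set_printoptions(precision=4,suppress=True)
def P(x,y,z): return px2w(f,(x+.5)/1.5625-.5,(y+.5)/1.5625-.5,z)
r=R.from_euler('xyz',s['tool_rot'])
def L(p): return r.inv().apply(p-s['position'])
zb=s['position'][2]-.0484
for n,q in dict(rimout=(386,103,.045),rimin=(386,114,.045),floorfar=(386,117,.005),rl=(302,104,.045),rr=(471,102,.045),bl=(312,302,.045),br=(466,302,.045),blockbot=(398,303,zb),blocktop=(400,431,zb+.095),btl=(256,431,zb+.095),btr=(547,431,zb+.095)).items(): print(n,P(*q),L(P(*q)))
E
```

```text
rimout [0.5444 0.0551 0.045 ] [ 0.0911 -0.0054  0.1235]
rimin [0.5448 0.0503 0.045 ] [ 0.0864 -0.0054  0.1235]
floorfar [0.5438 0.0501 0.005 ] [ 0.0862 -0.0064  0.1635]
rl [0.5061 0.0512 0.045 ] [ 0.0907 -0.0439  0.1235]
rr [0.5832 0.059  0.045 ] [0.0915 0.0336 0.1235]
bl [ 0.5145 -0.0435  0.045 ] [-0.0043 -0.0441  0.1235]
br [ 0.593  -0.0364  0.045 ] [-0.0044  0.0347  0.1235]
blockbot [ 0.5565 -0.0168  0.1201] [0.0185 0.0002 0.0484]
blocktop [ 0.5569 -0.0136  0.2151] [ 0.0216  0.0009 -0.0466]
btl [ 0.5286 -0.0161  0.2151] [ 0.0217 -0.0274 -0.0466]
btr [ 0.5858 -0.011   0.2151] [ 0.0216  0.03   -0.0466]
```

>>> send_rows(
  plan="-0.0022 -0.0052 0.015 0 0 -0.2 0.05;-0.0022 -0.0052 0.035 0 0 -0.2 0.05;-0.0022 -0.0052 0.055 0 0 -0.2 0.05;-0.0022 -0.0052 0.075 0 0 -0.2 0.05;-0.0022 -0.0052 0.092 0 0 -0.2 0.05;-0.0022 -0.0052 0.105 0 0 -0.2 0.05;-0.0022 -0.0052 0.112 0 0 -0.2 0.05;-0.0022 -0.0052 0.113 0 0 -0.2 0.05;-0.0022 -0.0052 0.113 0 0 -0.2 0.05",
)

```text
clock: 10.92
position: [0.553, -0.0389, 0.0554]
tool_rot: [3.142, -0.0, 1.665]
force: [-0.7, -0.5, -3.8]
grip_width: 0.0612
finger_force: 57.8
```

>>> send_rows(
  plan="0 0 0.001 0 0 0 0.05;0 0 0.002 0 0 0 0.05;0 0 0.0025 0 0 0 0.05;0 0 0.0025 0 0 0 0.05",
)

```text
clock: 11.25
position: [0.5533, -0.0395, 0.0535]
tool_rot: [3.14, 0.0, 1.664]
force: [-2.1, -0.4, 4.4]
grip_width: 0.0611
finger_force: 58.8
```

>>> send_rows(
  plan="0 0 0 0 0 0 0.085;0 0 0 0 0 0 0.085;0 0 0 0 0 0 0.085;0 0 0 0 0 0 0.085;0 0 -0.03 0 0 0 0.085;0 0 -0.07 0 0 0 0.085;0 0 -0.11 0 0 0 0.085;0 0 -0.15 0 0 0 0.085;0 0 -0.18 0 0 0 0.085;0 0 -0.195 0 0 0 0.085",
)

```text
clock: 12.08
position: [0.5539, -0.0391, 0.2517]
tool_rot: [3.137, 0.001, 1.665]
force: [0.0, -0.3, 0.4]
grip_width: 0.085
finger_force: 0.0
```

```bash
python3 - <<'E'
from h import *
s=observe();print(s['clock'],s['position'],s['force'])
go(.556,.297,.25,95.4)
E
```

```text
12.0833 [ 0.55385116 -0.03911995  0.25170304] [ 0.04065284 -0.34927595  0.36816191]
shift [0.3344 0.0336 0.0016] turn [ 0.25  0.04 -0.02]
```

>>> send_rows(
  plan="0.334 0.034 0 0 0 0 0.085;0.334 0.034 0 0 0 0 0.085;0.334 0.034 0 0 0 0 0.085;0.334 0.034 0 0 0 0 0.085;0.334 0.034 0 0 0 0 0.085;0.334 0.034 0 0 0 0 0.085;0.334 0.034 0 0 0 0 0.085;0.334 0.034 0 0 0 0 0.085;0.334 0.034 0 0 0 0 0.085;0.334 0.034 0 0 0 0 0.085",
)

```text
clock: 12.92
position: [0.5541, 0.2996, 0.2473]
tool_rot: [-3.141, -0.001, 1.669]
force: [0.9, -0.4, -0.5]
grip_width: 0.085
finger_force: 0.0
```

```bash
python3 - <<'E'
from h import *
f=wristcam(); s=observe();print(s['clock'],s['position'],s['tool_rot'],s['force'])
im=cv2.convertScaleAbs(f['color'][...,::-1],alpha=1.6)
cv2.imwrite('pics/w6.png',cv2.resize(im,(800,600),interpolation=cv2.INTER_CUBIC))
import pickle; pickle.dump(f,open('w6.pkl','wb'))
E
```

```text
12.9667 [0.55487234 0.29736161 0.24730199] [-3.14105415e+00 -1.20809663e-05  1.66664352e+00] [ 0.64155935 -1.65820015 -0.49429431]
```

View pics/w6.png

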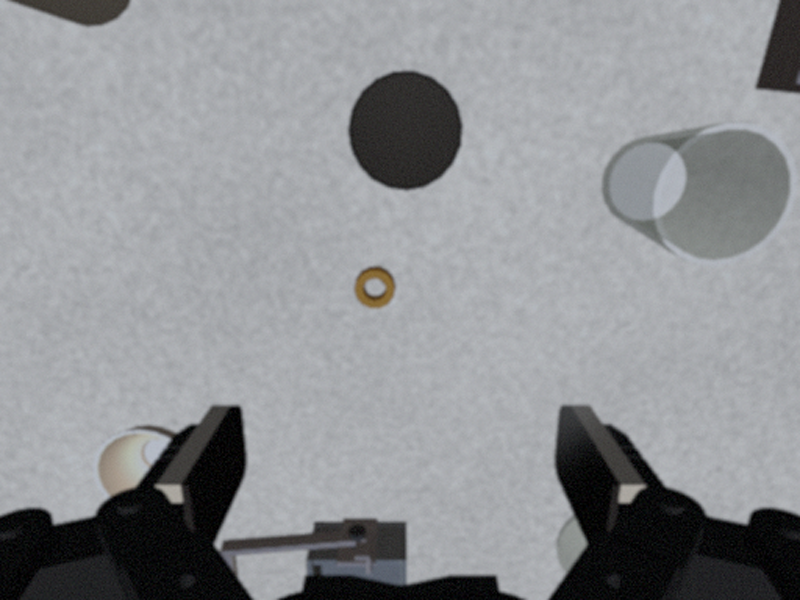

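Wrist view: the jar's lid spans x 349–462 and y 71–189, so its centre is (405.5,130). The collar is at (375,287) and the beaker is well clear on the right.

```bash
python3 - <<'E'
from h import *
import pickle; f=pickle.load(open('w6.pkl','rb'))
np.set_printoptions(precision=4,suppress=True)
def P(x,y,z): return px2w(f,(x+.5)/1.5625-.5,(y+.5)/1.5625-.5,z)[:2]
c=P(405.5,130,.105); print(c,np.linalg.norm(P(349,130,.105)-P(462,130,.105)),np.linalg.norm(P(405,71,.105)-P(405,189,.105)))
go(*c,.046,95.4)
E
```

```text
[0.5498 0.3793] 0.05628694049698221 0.05591921258063807
shift [0.0821 0.0029 0.2013] turn [-0.03 -0.    0.09]
```

>>> send_rows(
  plan="0.04 0.0014 0.025 0 0 0 0.085;0.072 0.0027 0.05 0 0 0 0.085;0.081 0.0029 0.085 0 0 0 0.085;0.081 0.0029 0.125 0 0 0 0.085;0.081 0.0029 0.16 0 0 0 0.085;0.081 0.0029 0.19 0 0 0 0.085;0.081 0.0029 0.2015 0 0 0 0.085;0.081 0.0029 0.2015 0 0 0 0.085;0.081 0.0029 0.2015 0 0 0 0.05;0.081 0.0029 0.2015 0 0 0 0.05",
  grip_force=45,
)

```text
clock: 13.8
position: [0.5516, 0.3776, 0.0484]
tool_rot: [3.14, -0.001, 1.664]
force: [-3.1, -0.8, 3.9]
grip_width: 0.0636
finger_force: 2.0
```

>>> send_rows(
  plan="0 0 0 0 0 0 0.05;0 0 0 0 0 0 0.05;0 0 0 0 0 0 0.05;0 0 0 0 0 0 0.05",
)

```text
clock: 14.13
position: [0.5516, 0.3778, 0.0487]
tool_rot: [3.139, -0.001, 1.664]
force: [-2.9, -1.7, 6.3]
grip_width: 0.0609
finger_force: 48.0
```

```bash
python3 - <<'E'
from h import *
s=observe();print(s['position'],s['tool_rot'])
go(.5484,.0158,.19,95.4)
E
```

```text
[0.55159639 0.37777796 0.04874159] [ 3.13898746e+00 -1.32031881e-03  1.66423605e+00]
shift [-0.3599 -0.0366 -0.1418] turn [ 0.15 -0.08 -0.05]
```

>>> send_rows(
  plan="0 0 -0.03 0 0 0 0.05;0 0 -0.07 0 0 0 0.05;-0.02 -0.002 -0.105 0 0 0 0.05;-0.055 -0.0055 -0.13 0 0 0 0.05;-0.095 -0.0095 -0.1418 0 0 0 0.05;-0.135 -0.0135 -0.1418 0 0 0 0.05;-0.175 -0.0175 -0.1418 0 0 0 0.05;-0.215 -0.022 -0.1418 0 0 0 0.05;-0.255 -0.026 -0.1418 0 0 0 0.05;-0.295 -0.03 -0.1418 0 0 0 0.05",
)

```text
clock: 14.97
position: [0.5485, 0.0787, 0.1898]
tool_rot: [3.139, 0.001, 1.665]
force: [1.8, -0.1, -3.8]
grip_width: 0.0608
finger_force: 51.4
```

>>> send_rows(
  plan="-0.03 -0.0035 0 0 0 0 0.05;-0.055 -0.006 0 0 0 0 0.05;-0.065 -0.0066 0 0 0 0 0.05;-0.065 -0.0066 0 0 0 0 0.05;-0.065 -0.0066 0 0 0 0 0.05;-0.065 -0.0066 0 0 0 0 0.05",
)

```text
clock: 15.47
position: [0.5482, 0.0167, 0.1888]
tool_rot: [3.14, -0.0, 1.666]
force: [0.4, 0.4, -3.2]
grip_width: 0.061
finger_force: 51.4
```

```bash
python3 - <<'E'
from h import *
f=wristcam(); s=observe();print(s['clock'],s['position'],s['tool_rot'],s['grip_width'],s['force'])
im=cv2.convertScaleAbs(f['color'][...,::-1],alpha=1.6)
cv2.imwrite('pics/w7.png',cv2.resize(im,(800,600),interpolation=cv2.INTER_CUBIC))
import pickle; pickle.dump(f,open('w7.pkl','wb'))
go(.5485,.0136,.0565,95.4)
E
```

```text
15.5167 [0.54811429 0.01686943 0.1885468 ] [ 3.14061263e+00 -3.23763432e-04  1.66636499e+00] 0.061082244151749204 [-0.40202196  1.06989509 -2.74850515]
shift [-3.30e-03 -1.00e-04  1.32e-01] turn [ 0.06 -0.02  0.08]
```

>>> send_rows(
  plan="-0.003 0 0.02 0 0 0 0.05;-0.003 0 0.045 0 0 0 0.05;-0.003 0 0.07 0 0 0 0.05;-0.003 0 0.09 0 0 0 0.05;-0.003 0 0.108 0 0 0 0.05;-0.003 0 0.12 0 0 0 0.05;-0.003 0 0.128 0 0 0 0.05;-0.003 0 0.1315 0 0 0 0.05;-0.003 0 0.1315 0 0 0 0.05",
)

```text
clock: 16.27
position: [0.5483, 0.0129, 0.0563]
tool_rot: [-3.141, -0.0, 1.665]
force: [-1.0, -0.6, -2.9]
grip_width: 0.0608
finger_force: 51.3
```

>>> send_rows(
  plan="0 0 0.001 0 0 0 0.05;0 0 0.002 0 0 0 0.05;0 0 0.003 0 0 0 0.05;0 0 0.003 0 0 0 0.05",
)

```text
clock: 16.6
position: [0.5487, 0.0124, 0.0539]
tool_rot: [3.141, 0.0, 1.664]
force: [-0.0, -0.9, -1.2]
grip_width: 0.0608
finger_force: 51.5
```

>>> send_rows(
  plan="0 0 0.0006 0 0 0 0.05;0 0 0.0006 0 0 0 0.05;0 0 0.0006 0 0 0 0.085;0 0 0.0006 0 0 0 0.085;0 0 0.0006 0 0 0 0.085;0 0 0.0006 0 0 0 0.085;0 0 -0.03 0 0 0 0.085;0 0 -0.07 0 0 0 0.085;0 0 -0.11 0 0 0 0.085;0 0 -0.14 0 0 0 0.085",
)

```text
clock: 17.43
position: [0.5485, 0.0129, 0.1963]
tool_rot: [3.14, -0.0, 1.665]
force: [1.0, -0.1, 0.9]
grip_width: 0.0846
finger_force: 0.0
```

```bash
python3 - <<'E'
from h import *
import pickle
from scipy.optimize import least_squares
s=observe();print(s['clock'],s['position'],s['force'])
d={'w1':[(285,174),(293,311)],'w3':[(161,81),(188,303)],'w5':[(182,199),(204,386)]}
F={k:pickle.load(open(k+'.pkl','rb')) for k in d}
def res(p,out=False):
    a,x,y,w=p; r=[]
    for k,v in d.items():
        for q,ly in zip(v,(.05,-.05)):
            l=np.array([-.102*np.sin(a),ly]); P=np.array([x+np.cos(w)*l[0]-np.sin(w)*l[1],y+np.sin(w)*l[0]+np.cos(w)*l[1],.03+.102*np.cos(a)])
            r+=list(w2px(F[k],P)*1.5625-np.array(q))
    return r
o=least_squares(res,[1.5,.5535,-.038,.095]);print(o.x,np.round(o.fun,1))
a,x,y,w=o.x; print('bar',x-.102*np.sin(a)*np.cos(w),y-.102*np.sin(a)*np.sin(w),.03+.102*np.cos(a))
for a in (1.35,1.45,1.55,1.62):
    oo=least_squares(lambda p:res([a,*p]),[.5535,-.038,.095]);print(a,oo.x,oo.cost)
E
```

```text
17.4333 [0.54847188 0.01287006 0.19629779] [ 0.99407122 -0.05819515  0.89382595]
[ 1.4612804   0.55385755 -0.03859848  0.08677592] [-0.8 -1.1  0.8  1.1  0.5  0.  -0.4  1.9 -0.1 -0.3 -0.2 -1.7]
bar 0.45285011073354153 -0.047385555659044315 0.04114830876277042
1.35 [ 0.55596237 -0.03726321  0.08164865] 71.95089691853443
1.45 [ 0.55412982 -0.03845374  0.08627381] 5.976344452043937
1.55 [ 0.55126021 -0.03980936  0.09058224] 42.71664131077661
1.62 [ 0.54864983 -0.04085324  0.09340457] 119.39650970768885
```

```bash
python3 - <<'E'
from h import *
go(.453,-.0475,.031,95.2)
E
```

```text
shift [-0.0512 -0.101   0.1651] turn [ 0.08 -0.02  0.21]
```

>>> send_rows(
  plan="-0.018 -0.036 0 0 0 0.2 0.055;-0.036 -0.07 0.01 0 0 0.2 0.055;-0.048 -0.095 0.03 0 0 0.2 0.055;-0.0512 -0.101 0.065 0 0 0.2 0.055;-0.0512 -0.101 0.1 0 0 0.2 0.055;-0.0512 -0.101 0.125 0 0 0.2 0.055;-0.0512 -0.101 0.14 0 0 0.2 0.055;-0.0512 -0.101 0.14 0 0 0.2 0.055",
  grip_force=25,
)

```text
clock: 18.1
position: [0.4511, -0.0476, 0.051]
tool_rot: [-3.138, -0.001, 1.662]
force: [-1.4, 1.2, 0.2]
grip_width: 0.0549
finger_force: 0.0
```

```bash
python3 - <<'E'
from h import *
f=wristcam(); s=observe();print(s['clock'],s['position'],s['grip_width'],s['force'])
im=cv2.convertScaleAbs(f['color'][...,::-1],alpha=1.6)
cv2.imwrite('pics/w8.png',cv2.resize(im,(800,600),interpolation=cv2.INTER_CUBIC))
go(.453,-.0475,.031,95.2)
E
```

```text
18.15 [ 0.45182154 -0.04760287  0.05264455] 0.05507160036625504 [-0.16041734  0.75755493  0.56082853]
shift [-0.      0.0012  0.0216] turn [-0.13 -0.04  0.02]
```

View pics/w8.png

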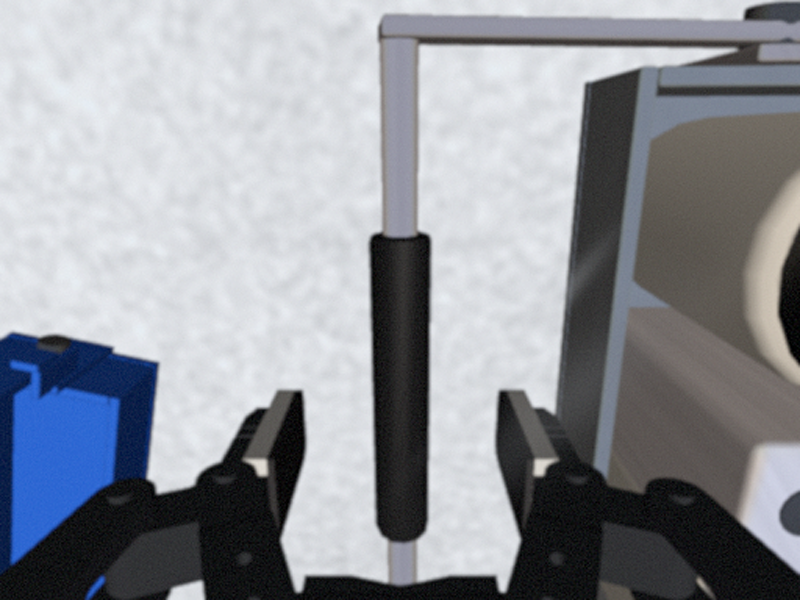

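The sleeve at (400,385) lies centred and parallel between the fingers, and the jar and block stand in the carrier on the right. I'll descend and grip.

>>> send_rows(
  plan="0 0 0.01 0 0 0 0.055;0 0 0.019 0 0 0 0.055;0 0 0.0215 0 0 0 0.055;0 0 0.0215 0 0 0 0.055;0 0 0.0215 0 0 0 0.01;0 0 0.0215 0 0 0 0.01;0 0 0.0215 0 0 0 0.01;0 0 0.0215 0 0 0 0.01;0 0 0.0215 0 0 0 0.01;0 0 0.0215 0 0 0 0.01",
)

```text
clock: 18.98
position: [0.4513, -0.0482, 0.0319]
tool_rot: [-3.14, 0.0, 1.661]
force: [-6.7, 1.0, 1.8]
grip_width: 0.0169
finger_force: 26.4
```

```bash
python3 - <<'E'
from h import *
s=observe();print(s['clock'],s['position'],s['grip_width'],s['force'],s['finger_force'])
r=R.from_euler('xyz',s['tool_rot']); w=np.radians(5.2); ex=np.array([np.cos(w),np.sin(w),0])
for b in np.arange(1.46,-.01,-.1):
    d=.102*(np.sin(1.46)-np.sin(b))*ex+np.array([0,0,.102*(np.cos(b)-np.cos(1.46))])
    print(round(b,2),np.round(r.inv().apply(d),4))
E
```

```text
18.9833 [ 0.45131312 -0.04823767  0.03189877] 0.016888470712433514 [-6.69611643  0.95403234  1.82978743] 26.444669365882874
1.46 [0. 0. 0.]
1.36 [-0.      0.0016 -0.0101]
1.26 [-0.      0.0042 -0.0199]
1.16 [-0.      0.0078 -0.0295]
1.06 [-0.      0.0123 -0.0386]
0.96 [-0.      0.0177 -0.0473]
0.86 [-0.      0.024  -0.0553]
0.76 [-0.      0.031  -0.0627]
0.66 [-0.      0.0387 -0.0694]
0.56 [-0.      0.047  -0.0752]
0.46 [-0.      0.0559 -0.0802]
0.36 [ 0.      0.0653 -0.0843]
0.26 [ 0.      0.075  -0.0874]
0.16 [ 0.      0.0849 -0.0896]
0.06 [ 0.      0.0951 -0.0907]
```

>>> send_rows(
  plan="0 0.0008 -0.005 0 0 0 0.01;0 0.0016 -0.0101 0 0 0 0.01;0 0.0028 -0.015 0 0 0 0.01;0 0.0042 -0.0199 0 0 0 0.01;0 0.0059 -0.0248 0 0 0 0.01;0 0.0078 -0.0295 0 0 0 0.01;0 0.0099 -0.0341 0 0 0 0.01;0 0.0123 -0.0386 0 0 0 0.01;0 0.0149 -0.043 0 0 0 0.01;0 0.0177 -0.0473 0 0 0 0.01",
)

```text
clock: 19.82
position: [0.4666, -0.0468, 0.079]
tool_rot: [-3.135, 0.001, 1.661]
force: [-20.8, 0.8, 7.5]
grip_width: 0.0168
finger_force: 25.2
```

```bash
python3 - <<'E'
from h import *
s=observe();print(s['clock'],s['position'],s['grip_width'],s['force'],s['moment'],s['finger_force'],s['tool_rot'])
E
```

```text
19.8167 [ 0.46663408 -0.04678849  0.07896399] 0.016777015952282055 [-20.79437183   0.79103383   7.54426533] [0.31828053 4.93072658 0.06706293] 25.153896510601044 [-3.13471160e+00  7.60092330e-04  1.66102967e+00]
```

>>> send_rows(
  plan="0 0.0016 -0.004 0 0 0 0.01;0 0.0046 -0.008 0 0 0 0.01;0 0.008 -0.0118 0 0 0 0.01;0 0.0115 -0.0154 0 0 0 0.01;0 0.0153 -0.0188 0 0 0 0.01;0 0.0192 -0.0221 0 0 0 0.01;0 0.0233 -0.0251 0 0 0 0.01;0 0.0275 -0.0279 0 0 0 0.01;0 0.0319 -0.0305 0 0 0 0.01;0 0.0364 -0.0329 0 0 0 0.01",
)

```text
clock: 20.65
position: [0.5035, -0.0437, 0.113]
tool_rot: [-3.136, 0.002, 1.661]
force: [-26.9, -2.0, 40.5]
grip_width: 0.0167
finger_force: 29.0
```

```bash
python3 - <<'E'
from h import *
s=observe();print(s['clock'],s['position'],s['grip_width'],s['force'],s['moment'],s['finger_force'],s['tool_rot'])
E
```

```text
20.65 [ 0.50351    -0.04367761  0.11296788] 0.01669816828013058 [-26.92047342  -1.95725916  40.46371613] [-0.38827504  6.33391925  0.14868762] 29.031197279691696 [-3.13587252e+00  1.91398881e-03  1.66096631e+00]
```

>>> send_rows(
  plan="0 -0.0005 -0.0018 0 0 0 0.01;0 0.002 -0.0032 0 0 0 0.01;0 0.0055 -0.0048 0 0 0 0.01;0 0.0085 -0.006 0 0 0 0.01;0 0.0085 -0.006 0 0 0 0.01",
)

```text
clock: 21.07
position: [0.5146, -0.0425, 0.1187]
tool_rot: [-3.14, 0.001, 1.661]
force: [-7.1, -0.7, 14.1]
grip_width: 0.0168
finger_force: 28.6
```

```bash
python3 - <<'E'
from h import *
s=observe();print(s['clock'],s['position'],s['grip_width'],s['force'],s['moment'],s['finger_force'],s['tool_rot'])
E
```

```text
21.0667 [ 0.51461799 -0.0425217   0.11868033] 0.01679918455503744 [-7.10552682 -0.70380313 14.12338849] [-0.37352132  2.06700147  0.08590697] 28.59088897705078 [-3.14032781e+00  5.88304582e-04  1.66093649e+00]
```

>>> send_rows(
  plan="0 0.0045 -0.0022 0 0 0 0.01;0 0.0094 -0.004 0 0 0 0.01;0 0.0142 -0.0054 0 0 0 0.01;0 0.0192 -0.0065 0 0 0 0.01;0 0.0242 -0.0075 0 0 0 0.01;0 0.0293 -0.008 0 0 0 0.01;0 0.0293 -0.008 0 0 0 0.01",
)

```text
clock: 21.65
position: [0.5447, -0.0396, 0.1264]
tool_rot: [3.141, -0.0, 1.661]
force: [-1.5, -1.0, 4.9]
grip_width: 0.0167
finger_force: 27.4
```

```bash
python3 - <<'E'
from h import *
s=observe();print(s['clock'],s['position'],s['grip_width'],s['force'],s['moment'],s['finger_force'],s['tool_rot'])
E
```

```text
21.65 [ 0.54470352 -0.03962404  0.12643285] 0.01669696869378161 [-1.53485147 -1.04222588  4.94854324] [-0.32754667  0.3449013   0.0154739 ] 27.356496155261993 [ 3.14125646e+00 -1.21366906e-04  1.66108271e+00]
```

>>> send_rows(
  plan="0 0.004 -0.0003 0 0 0 0.01;0 0.0075 -0.0005 0 0 0 0.01;0 0.0095 -0.0005 0 0 0 0.01;0 0.0095 -0.0005 0 0 0 0.01",
)

```text
clock: 21.98
position: [0.5524, -0.0389, 0.1268]
tool_rot: [-3.139, 0.0, 1.661]
force: [-12.2, -1.6, 11.7]
grip_width: 0.0168
finger_force: 28.0
```

>>> send_rows(
  plan="0 0.001 0 0 0 0 0.01;0 0.002 0 0 0 0 0.01;0 0.002 0 0 0 0 0.01",
)

```text
clock: 22.23
position: [0.5526, -0.039, 0.1267]
tool_rot: [-3.136, 0.001, 1.661]
force: [-25.3, -0.4, 22.9]
grip_width: 0.0167
finger_force: 29.3
```

The bar stopped at x = 0.5526, the carrier's midline, and the force rose, so the handle is at its stop. I'll release and lift.

>>> send_rows(
  plan="0 -0.001 -0.001 0 0 0 0.01;0 -0.001 -0.001 0 0 0 0.05;0 -0.001 -0.001 0 0 0 0.05;0 -0.001 -0.001 0 0 0 0.05;0 -0.001 -0.001 0 0 0 0.05;0 -0.001 -0.02 0 0 0 0.05;0 -0.001 -0.05 0 0 0 0.05;0 -0.001 -0.09 0 0 0 0.05;0 -0.001 -0.12 0 0 0 0.05;0 -0.001 -0.14 0 0 0 0.05",
)

```text
clock: 23.07
position: [0.5553, -0.0384, 0.2699]
tool_rot: [3.138, 0.0, 1.661]
force: [-0.7, -0.4, -0.2]
grip_width: 0.0501
finger_force: 0.0
```

```bash
python3 - <<'E'
from h import *
s=observe();print(s['clock'],s['position'],s['force'])
f=wristcam(); cv2.imwrite('pics/w9.png',f['color'][...,::-1])
# edges of dark sleeve compared with where an upright handle must appear
w=np.radians(5.3);C=np.array([.5535,-.0383])
g=f['color'].astype(int).sum(2)
for a in (0,.08,.2):
  for ly in (.03,.045,.055):
    l=np.array([-.102*np.sin(a),ly]);p=[C[0]+np.cos(w)*l[0]-np.sin(w)*l[1],C[1]+np.sin(w)*l[0]+np.cos(w)*l[1],.03+.102*np.cos(a)]
    print(a,ly,np.round(w2px(f,p),1))
t=imaging.grab_frame('top');s=imaging.grab_frame('scene')
print('top expected grip',[np.round(w2px(t,[C[0]-.102*np.sin(a),C[1],.03+.102*np.cos(a)]),1) for a in (0,.2)])
A=cv2.resize(t['color'][150:240,180:330,::-1],(800,480),interpolation=cv2.INTER_CUBIC);cv2.imwrite('pics/t9.png',A)
# automated: darkest band along image row through expected top position
v,u=[int(round(x)) for x in w2px(t,[C[0],C[1],.132])[::-1]]
print(v,u,t['color'][v-14:v+15,u].sum(1))
for r in (0,20,40,60,80,100,120,140):
    d=np.where(g[r]<120)[0]; print(r,d[:1],d[-1:],len(d))
E
```

```text
23.0667 [ 0.55529902 -0.03839127  0.26988375] [-0.69298061 -0.37175081 -0.24772732]
0 0.03 [251.9 147.1]
0 0.045 [251.7 128.3]
0 0.055 [251.7 115.5]
0.08 0.03 [241.8 147. ]
0.08 0.045 [241.5 128.3]
0.08 0.055 [241.3 115.5]
0.2 0.03 [227.  146.7]
0.2 0.045 [226.5 128.1]
0.2 0.055 [226.1 115.3]
top expected grip [array([281.7, 192.3]), array([281.7, 199.5])]
192 282 [ 71  69  71  86  82  90  80  97  92  86  86  87  90  86  85  84  86  81
  94 152 125 104 147 289 419 389 204 165 169]
0 [] [] 0
20 [] [] 0
40 [] [] 0
60 [] [] 0
80 [218] [285] 4
100 [219] [285] 48
120 [219] [285] 54
140 [220] [284] 49
```

No viewings left, so I'll check the handle and the load by pixel profile instead.

```bash
python3 - <<'E'
from h import *
f=wristcam(); g=f['color'].astype(int).sum(2); w=np.radians(5.3);C=np.array([.5535,-.0383])
def W(lx,ly,z): return w2px(f,[C[0]+np.cos(w)*lx-np.sin(w)*ly,C[1]+np.sin(w)*lx+np.cos(w)*ly,z])
for ly in (.062,.07,.078):
    u,v=W(0,ly,.132); print('bar',ly,round(u,1),round(v,1),g[int(round(v)),210:296:3])
# jar lid, upright at z .11: expected centre/edges
print('lid expected',W(0,.053,.11),W(-.029,.053,.11),W(.029,.053,.11),W(0,.082,.11))
t=imaging.grab_frame('top');s=observe();print(s['clock'],s['qd'],s['force'])
for n,z,ly in (('jar',.110,.053),('block',.1,-.004),('bottle cap',.110,-.057)):
    p=[C[0]-np.sin(w)*ly,C[1]+np.cos(w)*ly,z];print(n,np.round(w2px(t,p),1))
E
```

```text
bar 0.062 251.8 105.8 [368 318 221 119  93 103  92  80  88  93  98  98 229 257 255 255 128  97
 106  99  96  94  95 102  88 143 215 312 372]
bar 0.07 251.7 95.1 [368 260 207  82 218 152 100 102  99  97  99 106 236 258 255 254 121 105
 104 111  99 105  92 203 211  97 205 304 388]
bar 0.078 251.6 84.2 [363 257 216  95 216 220 224 213 233 234 172  99 240 263 258 250 111 107
 169 234 262 221 225 214 212  90 207 267 368]
lid expected [252.07604879 115.40156292] [217.69972716 115.51509872] [286.43753467 115.28807611] [251.84846018  79.12185265]
23.3167 [-0.00196056  0.01405068  0.00387468  0.00689899 -0.00055289  0.00030819
 -0.00127135] [ 0.02092676 -0.53113714 -0.66389081]
jar [262.8 195.1]
block [282.3 193.7]
bottle cap [300.9 191.5]
```

The steel bar is centred at column 251. Upright predicts 251.7, and 0.08 rad would give 242. The jar lid spans the columns expected for an upright jar, and the hand touches nothing.

```bash
python3 -c "
from workcell import bot; print(bot.job_done())"
```

```text
the job is handed in; nothing more can be done
None
```

The job is handed in at about 23 s of the 72 s allowed: jar, bottle and block were set down upright in the large grey carrier and the handle swung up to its stop and released; the hand-in returned no verdict, and the bottle and block were not re-measured after release.

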